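# Gauge a brass ferrule and hold it up to the inspection camera

### The arm

A 6-joint arm with a two-finger parallel gripper is mounted at the origin on the work surface. World frame = base frame: x ahead of the robot, y to its left, z up, the work surface at z = 0. Lengths are in mm, angles in rad, forces in N, time in s.
With the tool pointing down it reaches from about 350 to 875 mm from the base axis. Payload 4.2 kg.
Tool frame: the origin (TCP) lies between the finger pads; the fingertips stand 25 mm ahead of it and the grasp point (between the pads) lies 6 mm ahead of it; z points along the fingers, y is the line along which they close (so a half turn about z gives the same grasp; the last joint's range is limited). The gripper opens to 85 mm and grips with 20 to 120 N. Pads are 22 mm wide; open, the fingers measure 114 mm over their backs; the gripper's body (76 mm by 85 mm) begins 54 mm behind the grasp point. The pads swing forward as they close: fully open they stand 13 mm farther back than shut.
Start: joints at [-1.059, 0.385, 0.008, 0, -1.194, -0.259], TCP at [156.339, -605.109, 256.312] pointing down, gripper open.
Joint ranges: [-3.14, 3.14], [-1.21, 2.06], [-1.07, 1.41], [-3.16, 2.05], [-2.99, -0.16], [-3.1, 3.1]. Speed limits (rad/s): [2.79, 2.79, 3.14, 3.14, 3.14, 3.14].

### API

Orientations are given as a unit quaternion [x, y, z, w].
In Python, from bench import arm gives the robot as it stands.
- The arm moves only by the shell command python3 -m pendant 'ROWS'. ROWS is JSON, a list of rows, each a list of 7 numbers: the shift along the tool's x, y, z in m, then the turn, a rotation vector about the tool's x, y, z in degrees, then the finger opening in m, from 0 to 0.0854. In form: [[x, y, z, wx, wy, wz, fingers], ...]. A call has 1 to 12 rows; each row shifts and turns the commanded pose from where the row before left it, along the tool's axes as they then stand; what a row does not reach is not made up. A row lasts 1/10 s, in which the tool goes at most 50 mm and 8.59 degrees, less where a joint would pass 70% of its speed; a pose out of reach is approached as far as the arm can. A call is refused whole if a number of a shift passes 0.05 or a number of a turn 8.59, either way. A call with a gripper value outside its range is refused whole. The fingers move at their own pace and stop on an object; the grip force is fixed at half the most. Time passes only in rows, so rows that do not move let the fingers close. It gives the time, the measured TCP pose, the force, the opening and the grip force at its end, in the units of the state.
- arm.read_state(): the state, without advancing time (a new reading comes with each control period).
- arm.get_image(name): name is "scene" or "top" or "wrist"; returns a dict with "image" (384x512x3 uint8, red, green, blue), "fx", "fy", "cx", "cy" (pixels), "xyz" and "rotation" of the camera in the world. Camera axes: x right, y down, z forward; pixel columns grow to the right and rows downward; lengths in mm; the calibration is good to about 2 mm. A picture is of the moment at which its call begins. There is no depth.
- arm.job_done(): hands the job in; it is judged then, once.
The state is a dict: "clock": time; "joints": joint angles; "joint_vel": joint speeds; "joint_efforts": joint torques, N m; "position": TCP position; "ee_rot": TCP orientation; "contact_force": force on the tool from outside, world axes, zero at the start; "wrist_torque": the same for the moment, N m; "gripper_width": finger opening in mm; "grasp_force": force on a finger pad.
Only numpy, scipy, OpenCV 4.12 (cv2) and the standard library are available. Lean on these libraries where they do the work, as an engineer would, in place of code of your own. Each camera call takes 0.05 s, during which the arm holds its last target. There are 200 camera calls.

### The job

Take the brass ferrule out of the plywood tray and slide it right down the steel gauge pin until it sits flat on the shoulder, to prove that it fits. Then draw it off again and hold it up in the air at the focus point of the little inspection camera, 9 cm in front of the lens, its bore pointing straight down the lens, without touching the camera or disturbing the other two sleeves and the tin. Finish while still holding it there, steady in the gripper.

Things in the scene. Friction and masses are not known exactly. Their poses are not given: they have to be found in the camera images.
- ferrule: The brass ferrule: a plain brass tube, outside diameter 34 mm, bore 25 mm, 40 mm long, about 140 g, same at both ends. It starts standing upright in the tray. Origin: centre of its lower end ring; z runs up along the bore, its centre lies 20 mm along z.
- tray: Shallow plywood tray fixed on the bench, 170 mm (its x) by 240 mm (its y), walls 18 mm high and 5 mm thick, floor 5 mm thick. Origin: centre of its underside. The three sleeves stand on its floor in a row along its y, about 70 mm apart, in any order; nothing stands beside them along its x.
- sleeve_copper: Copper sleeve standing in the tray, 28 mm diameter, 28 mm tall; leave alone. Origin: centre of its lower end.
- sleeve_steel: Dark steel sleeve standing in the tray, 40 mm diameter, 24 mm tall; leave alone. Origin: centre of its lower end.
- gauge: Fit gauge fixed on the bench: dark wooden block 90 x 90 x 24 mm with a round steel flange (48 mm diameter, 6 mm high) and an upright steel pin on it. The pin is 22 mm in diameter for its lower 20 mm, then tapers to 10 mm at its tip, 34 mm above the flange (64 mm above the bench). Origin: centre of the block's underside; z is the pin's axis.
- shoulder (a point): Centre of the top of the gauge's flange (the shoulder), at the foot of the pin, 30 mm above the bench: the ferrule's lower end rests here when it is fully on.
- camera: Inspection camera on its stand, fixed on the bench: grey round foot 90 mm in diameter, short steel post, white tubular head with a blue band and a black lens rim. Origin: centre of the foot's underside. The head leans towards the camera's own -x side (roughly towards the robot). It must not be touched.
- camera_head: The camera's head: white tube 42 mm in diameter, 63 mm long, fixed on the stand. Origin: centre of the lens's front face, 110 mm above the bench. Its z axis is the line of sight, coming out of the lens upwards and towards the robot's side, 35 degrees (0.61 rad) from vertical.
- focus (a point): The focus point in the air: on the line of sight, 90 mm in front of the lens, about 184 mm above the bench. The centre of the ferrule is to be held here, its bore along the line of sight. Axes as those of the head.
- wax_tin: Tin with a green band, 60 mm diameter, 55 mm tall; leave alone. Origin: centre of its underside.
- ferrule_mid (a point): Centre of the brass ferrule, on its axis, 20 mm above its lower end.
There are look-alikes about, which are no part of the job. What is shaped like the camera but purple is not meant.

How it is judged (in metres and radians):
On the way:
1. the ferrule is fully on the gauge pin, flat on the shoulder (horizontal distance between ferrule and shoulder below 0.004 m and z of ferrule in the frame of shoulder below 0.003 m and angle between ferrule's own z axis and vertical below 0.08 rad), for 0.2 s.
At the end, for the whole second after the job is handed in: The ferrule is held in the gripper (fingers press on it), its centre within 15 mm of the focus point, its bore within 0.2 rad (11 degrees) of the line of sight, steady (under 0.02 m/s), and not touching the camera; the other two sleeves and the tin are within 30 mm of where they stood (distance between ferrule_mid and focus below 0.015 m and angle between the z axis of ferrule and the z axis of camera_head, either way round below 0.2 rad and contact force between ferrule and the fingers above 1 N and linear speed of ferrule below 0.02 m/s and contact force between ferrule and camera below 0.5 N and distance of each of sleeve_copper, sleeve_steel, wax_tin from where it was at the start of the episode below 0.03 m); the arm keeps its last pose, push and grip.
It fails at once if the camera is touched (contact force between camera and anything else above 1 N).
It fails at once if another sleeve or the tin is disturbed (moved more than 30 mm) (distance of any of sleeve_copper, sleeve_steel, wax_tin from where it was at the start of the episode above 0.03 m).
It also fails if it takes over 56 s, if anything falls off the work surface, if the arm or the gripper's body presses on something with over 40 N, if the wrist force passes 120 N, or if a joint passes its speed limit or range.

## Working session

There is one attempt and no reset: what is moved stays moved. The work goes in short steps, Python scripts to look and compute and a shell command to move; the robot and the scene stay as the last step left them, time stands still between calls to the robot, and variables do not carry over. Pictures are saved under pics/ and viewed, at most 10 in all, crops included, and the job is handed in when it is done.

```bash
ls; mkdir -p pics; cat > h.py <<'E'
import numpy as np, cv2
from bench import arm
def snap(n,f):
    d=arm.get_image(n); cv2.imwrite(f'pics/{f}.png',d['image'][:,:,::-1]); np.save(f'pics/{f}.npy',d,allow_pickle=True); return d
def load(f): return np.load(f'pics/{f}.npy',allow_pickle=True).item()
def ray(d,u,v):
    R=np.array(d['rotation']); R=R if R.shape==(3,3) else __import__('scipy.spatial.transform',fromlist=['Rotation']).Rotation.from_quat(R).as_matrix()
    w=R@np.array([(u-d['cx'])/d['fx'],(v-d['cy'])/d['fy'],1]); return np.array(d['xyz']),w/np.linalg.norm(w)
def plane(d,u,v,z):
    o,w=ray(d,u,v); return o+w*(z-o[2])/w[2]
def tri(*rs):
    A=sum(np.eye(3)-np.outer(w,w) for o,w in rs); b=sum((np.eye(3)-np.outer(w,w))@o for o,w in rs)
    p=np.linalg.solve(A,b); return p,[round(float(np.linalg.norm(np.cross(p-o,w))),1) for o,w in rs]
E
python3 - <<'E'
from h import *
a=snap('scene','s0');b=snap('top','t0');snap('wrist','w0')
for d in(a,b):print({k:d[k] for k in d if k!='image'})
print(arm.read_state())
E
```

```text
pics
{'fx': 392.441267765222, 'fy': 392.441267765222, 'cx': 249.98492563898495, 'cy': 191.45301851620698, 'xyz': array([1123.12319608, -497.40456769,  793.7636748 ]), 'rotation': array([ 0.83682029,  0.36555235, -0.16251456, -0.37375434])}
{'fx': 407.5901391353064, 'fy': 407.5901391353064, 'cx': 255.1352242650011, 'cy': 192.2245228086869, 'xyz': array([ 391.79426604,   14.35314821, 1132.37811652]), 'rotation': array([ 0.71019104, -0.69800245,  0.06606929, -0.06368766])}
{'clock': 0.15, 'joints': array([-1.05939126e+00,  3.85334808e-01,  6.94582240e-03, -3.34245821e-04,
       -1.19398033e+00, -2.58605802e-01]), 'joint_vel': array([ 7.15560317e-04, -2.40300519e-03,  2.95288414e-03,  1.42185015e-03,
        4.15952984e-06, -9.76199431e-04]), 'joint_efforts': array([ 1.28848558e-03, -3.92679119e+01,  1.88583434e+01,  4.18861449e+00,
       -3.41155246e-03, -5.24588842e-06]), 'position': array([ 156.24131545, -604.75040662,  255.50509152]), 'ee_rot': array([-1.26002159e-01,  9.92029643e-01,  7.87265487e-04, -1.51402622e-04]), 'contact_force': array([ 0.12389921, -0.26173057,  0.16063781]), 'wrist_torque': array([ 0.00606339,  0.01792863, -0.01198787]), 'grasp_force': 0.0, 'gripper_width': 85.44802027046717}
```

View pics/s0.png

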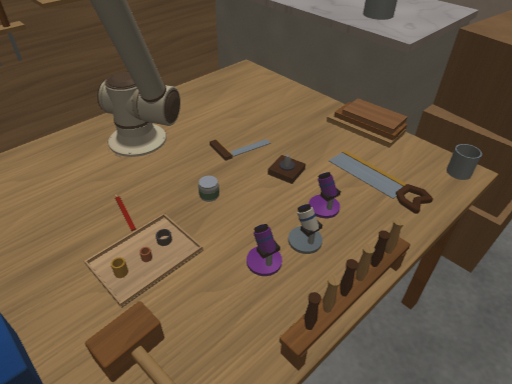

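View pics/t0.png

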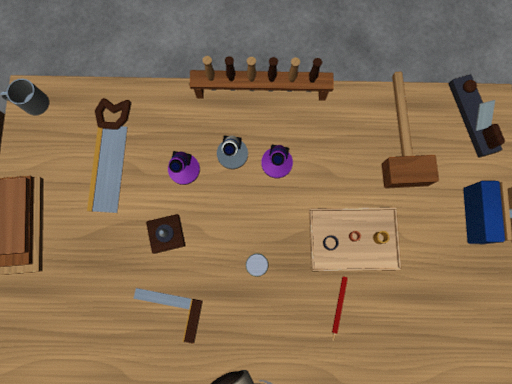

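The scene shows the tray with three sleeves. What could be taken for the ferrule (top view): brass ring (381,238), copper (354,236) and dark steel (331,243). In the scene view the brass one is at (120,268). The white camera is at top (232,150), between purple look-alikes at (183,165) and (277,160). The gauge is at top (165,233) and the tin at (257,265). By the description I choose the brass ring at the outer end, and check it in a close crop.

```bash
python3 - <<'E'
from h import *
a=load('s0')['image'];b=load('t0')['image']
def c(i,u,v,r=32): return cv2.resize(i[v-r:v+r,u-r:u+r],(260,260),interpolation=cv2.INTER_CUBIC)
im=np.vstack([np.hstack([c(a,130,262),c(a,288,166),c(a,308,222)]),np.hstack([c(b,368,240),c(b,165,234),c(b,232,150)])])
cv2.imwrite('pics/c0.png',im[:,:,::-1])
E
```

```text
(no output)
```

View pics/c0.png

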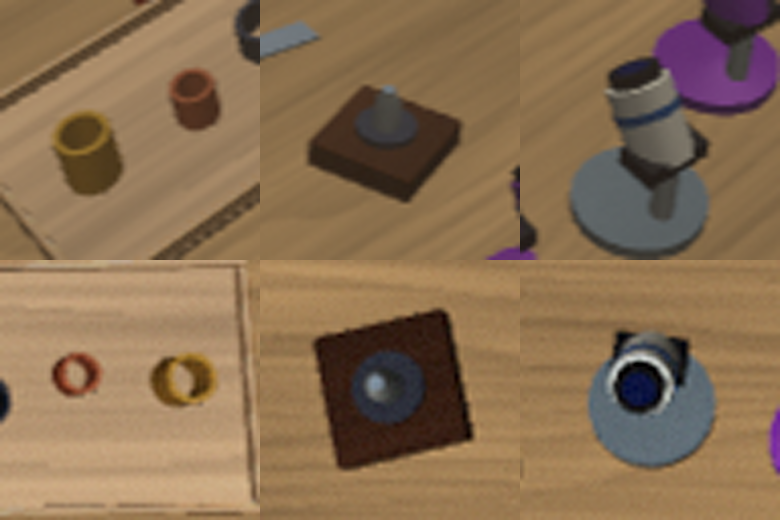

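The crop confirms the brass tube at scene (119,269), top (382,238); flange at top (165,233), scene (287,165); lens of the white camera at top (229.5,149), scene (305.5,208).

```bash
python3 - <<'E'
from h import *
a=load('s0');b=load('t0')
def T(n,p,q): print(n,[np.round(x,1) for x in tri(ray(a,*p),ray(b,*q))[:1]],tri(ray(a,*p),ray(b,*q))[1])
def cen(d,c,lo,hi,r=32):
    h=cv2.cvtColor(d['image'],cv2.COLOR_RGB2HSV); m=cv2.inRange(h,lo,hi); k=np.zeros_like(m); k[c[1]-r:c[1]+r,c[0]-r:c[0]+r]=255
    n,l,s,ce=cv2.connectedComponentsWithStats(m&k); i=1+np.argmax(s[1:,4]); x,y,w,hh=s[i,:4];print(s[i],ce[i]); return x+w/2-.5,y+hh/2-.5
lo,hi=(18,150,40),(30,255,255)
p=cen(a,(120,268),lo,hi,18);q=cen(b,(381,238),lo,hi,18)
T('ferrule',p,q)
T('flange',(287.3,165),(164.75,233.3))
T('lens',(305.5,208),(229.5,149.3))
T('foot',(305.5,239.7),(232.5,153.7))
print('pl',plane(b,232.5,153.7,5),plane(b,164.75,233.3,30),plane(b,229.5,149.3,110),plane(b,382,238,25))
print('tray corners',[plane(b,u,v,18).round() for u,v in((309,208),(396,208),(399,270),(312,271))])
for n,u,v,z in(('cu',354.5,236,33),('st',331,243,29),('tin',257,265,55)):print(n,plane(b,u,v,z).round())
from scipy.spatial.transform import Rotation as R
d=load('w0');s=arm.read_state();M=R.from_quat(s['ee_rot'])
print(M.as_matrix().round(3),'cam in tool',M.inv().apply(np.array(d['xyz'])-s['position']),(M.inv()*R.from_quat(d['rotation'])).as_matrix().round(3),d['fx'])
E
```

```text
[111 257  17  21 223] [118.92825112 266.8161435 ]
[376 231  13  12  68] [382.16176471 236.72058824]
ferrule [array([ 481.8, -332.8,   26.5])] [0.7, 0.7]
flange [array([481.6, 257.4,  23.8])] [2.2, 2.2]
lens [array([698.4,  83.9, 103.2])] [3.1, 3.1]
foot [array([ 7.153e+02,  8.090e+01, -3.000e-01])] [2.1, 2.1]
pl [712.36377767  79.00301344   5.        ] [479.69482501 254.23983466  30.        ] [694.21096594  81.10247719 110.        ] [ 477.54123209 -333.6626184    25.        ]
tray corners [array([ 557., -137.,   18.]), array([ 561., -378.,   18.]), array([ 393., -378.,   18.]), array([ 386., -144.,   18.])]
cu [ 481. -257.   33.]
st [ 461. -194.   29.]
tin [400.   4.  55.]
[[-0.968 -0.25  -0.   ]
 [-0.25   0.968  0.002]
 [ 0.     0.002 -1.   ]] cam in tool [  78.04643034    0.50933316 -115.89562544] [[-0.    -0.951 -0.309]
 [ 1.     0.    -0.   ]
 [ 0.    -0.309  0.951]] 289.78406178142967
```

View pics/w0.png

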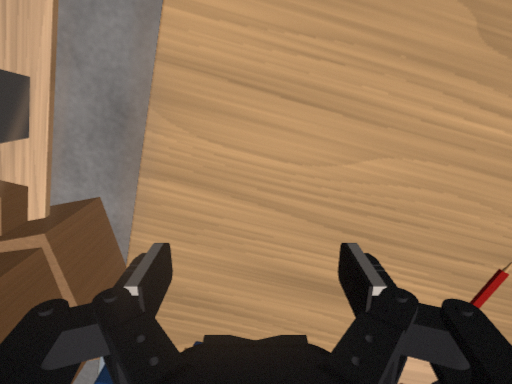

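The wrist view shows only bench top and the open fingers. Two-view ferrule centre is about (480,-333,26), which agrees with a tray floor at 5 mm. I'll go above it with the fingers to close along x.

```bash
python3 -m pendant '[[-0.0426,0.0202,0.0117,0,0,0,0.085],[-0.0426,0.0202,0.0117,0,0,0,0.085],[-0.0426,0.0202,0.0117,0,0,0,0.085],[-0.0426,0.0202,0.0117,0,0,0,0.085],[-0.0426,0.0202,0.0117,0,0,0,0.085],[-0.0426,0.0202,0.0117,0,0,0,0.085],[-0.0426,0.0202,0.0117,0,0,0,0.085],[-0.0426,0.0202,0.0117,0,0,0,0.085],[-0.0426,0.0202,0.0117,0,0,0,0.085]]'
python3 -m pendant '[[0,0,0,0,0,-8.39,0.085],[0,0,0,0,0,-8.39,0.085],[0,0,0,0,0,-8.39,0.085],[0,0,0,0,0,-8.39,0.085],[0,0,0,0,0,-8.39,0.085],[0,0,0,0,0,-8.39,0.085],[0,0,0,0,0,-8.39,0.085],[0,0,0,0,0,-8.39,0.085],[0,0,0,0,0,-8.39,0.085],[0,0,0,0,0,0,0.085]]'
python3 - <<'E'
from h import *
s=arm.read_state();print(s['joints'].round(3),s['position'].round(1),s['ee_rot'].round(4))
d=snap('wrist','w1')
h=cv2.cvtColor(d['image'],cv2.COLOR_RGB2HSV); m=cv2.inRange(h,(18,150,40),(30,255,255))
n,l,st,ce=cv2.connectedComponentsWithStats(m)
for i in range(1,n):
    if st[i,4]>150:print(st[i],ce[i])
E
```

```text
clock: 1.05
position: [483.2, -331.6, 150.5]
ee_rot: [-0.126, 0.992, 0.0, -0.0]
contact_force: [0.2, -1.4, 0.8]
gripper_width: 84.9
grasp_force: 0.0
clock: 2.05
position: [481.9, -333.1, 150.7]
ee_rot: [-0.707, 0.707, 0.0, -0.0]
contact_force: [-0.5, 0.2, 0.9]
gripper_width: 84.8
grasp_force: 0.0
[-0.329  0.414 -0.233 -0.    -0.924  0.328] [ 481.9 -333.1  150.7] [-7.070e-01  7.073e-01  3.000e-04 -1.000e-04]
[235 178  40  39 481] [254.77754678 196.55301455]
```

View pics/w1.png

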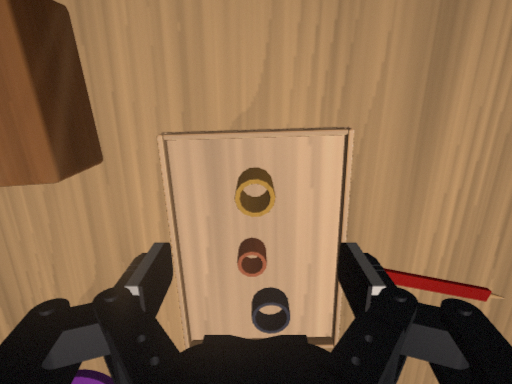

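The wrist view shows the brass ring at (254.5,197), with copper (252,263) and dark steel (271,316) well clear of the finger paths.

```bash
python3 - <<'E'
from h import *
d=load('w1');a=load('s0')
print(plane(d,254.5,197,45),d['xyz'])
# ring top in scene crop (84,130)/4.0625 + (98,230)
print(tri(ray(d,254.5,197),ray(a,98+84/4.0625,230+131/4.0625)))
E
python3 -m pendant '[[0,0,0.022,0,0,0,0.085],[0,0,0.022,0,0,0,0.085],[0,0,0,0,0,0,0.085]]'
python3 - <<'E'
from h import *
d=snap('wrist','w2');e=load('w1');s=arm.read_state();print(s['position'])
h=cv2.cvtColor(d['image'],cv2.COLOR_RGB2HSV); m=cv2.inRange(h,(18,150,80),(30,255,255))
n,l,st,ce=cv2.connectedComponentsWithStats(m);i=1+np.argmax(st[1:,4]);x,y,w,hh,_=st[i];print(st[i])
u,v=x+w/2-.5,y+hh/2-.5
print(tri(ray(d,u,v),ray(e,254.5,197)),plane(d,u,v,45))
E
```

```text
[ 483.29346456 -332.15917445   45.        ] [ 483.22732309 -411.81034095  266.74859256]
(array([ 483.14989198, -330.32485398,   42.75110647]), [1.0, 1.0])
clock: 2.4
position: [480.0, -332.3, 104.0]
ee_rot: [-0.706, 0.708, 0.003, -0.001]
contact_force: [-0.7, -0.3, -0.3]
gripper_width: 85.1
grasp_force: 0.0
[ 481.2178746  -332.8974181   105.80225221]
[227 197  49  46 702]
(array([ 483.32835217, -331.96993442,   44.46266015]), [0.0, 0.0]) [ 483.35809572 -332.21682779   45.        ]
```

```bash
python3 -m pendant '[[-0.0009,-0.0013,0.017,0,0,0,0.085],[0,0,0.017,0,0,0,0.085],[0,0,0.017,0,0,0,0.085],[0,0,0.016,0,0,0,0.085],[0,0,0,0,0,0,0.085],[0,0,0,0,0,0,0.02],[0,0,0,0,0,0,0.02],[0,0,0,0,0,0,0.02],[0,0,0,0,0,0,0.02],[0,0,0,0,0,0,0.02],[0,0,0,0,0,0,0.02]]'
python3 -m pendant '[[0,0,0,0,0,0,0.02],[0,0,0,0,0,0,0.02],[0,0,0,0,0,0,0.02]]'
```

```text
clock: 3.55
position: [484.1, -332.6, 41.3]
ee_rot: [0.707, -0.707, 0.001, -0.0]
contact_force: [-0.0, -0.3, 4.9]
gripper_width: 31.2
grasp_force: 60.1
clock: 3.85
position: [484.1, -332.6, 41.3]
ee_rot: [0.707, -0.707, 0.001, -0.0]
contact_force: [-0.5, 0.9, 5.6]
gripper_width: 31.5
grasp_force: 60.1
```

```bash
python3 -m pendant '[[0,0,-0.02,0,0,0,0.02],[0,0,-0.04,0,0,0,0.02],[0,0,-0.045,0,0,0,0.02],[0,0,-0.045,0,0,0,0.02],[0,0,0,0,0,0,0.02]]'
python3 -m pendant '[[-0.03,0,0,0,0,0,0.02],[-0.045,0,0,0,0,0,0.02],[-0.045,0,0,0,0,0,0.02],[-0.045,0,0,0,0,0,0.02],[-0.045,0,0,0,0,0,0.02],[-0.045,0,0,0,0,0,0.02],[-0.045,0,0,0,0,0,0.02],[-0.045,0,0,0,0,0,0.02],[-0.045,0,0,0,0,0,0.02],[-0.045,0,0,0,0,0,0.02],[-0.035,0,0,0,0,0,0.02],[0,0,0,0,0,0,0.02]]'
python3 -c "
from h import *
s=arm.read_state();print(s['joints'].round(3),s['position'].round(1))
a=snap('wrist','w3')['image'];b=snap('scene','s3')['image']
cv2.imwrite('pics/c3.png',np.hstack([a[:,:,::-1],cv2.resize(b[60:252,180:324],(288,384))[:,:,::-1]]))"
```

```text
clock: 4.35
position: [486.7, -334.0, 197.3]
ee_rot: [0.707, -0.707, 0.007, -0.002]
contact_force: [0.7, -0.0, -1.1]
gripper_width: 31.3
grasp_force: 59.7
clock: 5.55
position: [483.4, 141.2, 189.4]
ee_rot: [0.709, -0.705, -0.0, -0.0]
contact_force: [-0.7, 0.4, -0.8]
gripper_width: 31.4
grasp_force: 59.7
[ 0.607  0.242 -0.383 -0.    -0.945 -0.602] [483.4 141.2 189.4]
```

View pics/c3.png

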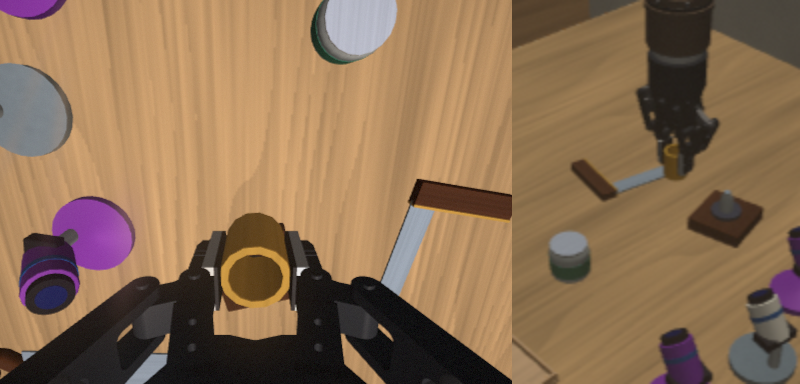

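The view shows the ferrule upright between the pads, ring at (255,277), and the gauge hidden behind the gripper. I'll pass over the gauge to see it from the camera.

```bash
python3 -m pendant '[[-0.03,0,0,0,0,0,0.02],[-0.045,0,0,0,0,0,0.02],[-0.045,0,0,0,0,0,0.02],[-0.045,0,0,0,0,0,0.02],[-0.03,0,0,0,0,0,0.02],[0,0,0,0,0,0,0.02],[0,0,0,0,0,0,0.02],[0,0,0,0,0,0,0.02]]'
python3 -c "
from h import *
s=arm.read_state();print(s['joints'].round(3),s['position'].round(1),s['ee_rot'].round(4))
snap('wrist','w4')
"
python3 -m pendant '[[0.035,0,0,0,0,0,0.02],[0.025,0,0,0,0,0,0.02],[0,0,0,0,0,0,0.02],[0,0,0,0,0,0,0.02],[0,0,0,0,0,0,0.02]]'
python3 -c "
from h import *
s=arm.read_state();print(s['joints'].round(3),s['position'].round(1),s['ee_rot'].round(4))
b=snap('wrist','w5')['image'];a=load('w4')['image']
c=lambda i:i[0:330,120:390]
cv2.imwrite('pics/c5.png',cv2.resize(np.hstack([c(a),c(b)]),(790,483))[:,:,::-1])"
```

```text
clock: 6.45
position: [483.4, 330.8, 189.6]
ee_rot: [-0.706, 0.708, 0.0, -0.001]
contact_force: [0.9, -0.2, -1.7]
gripper_width: 31.5
grasp_force: 59.7
[ 0.876  0.374 -0.185 -0.    -1.013 -0.878] [483.4 330.8 189.6] [-0.7064  0.7078  0.     -0.0008]
clock: 7.0
position: [483.8, 272.7, 190.4]
ee_rot: [-0.707, 0.707, -0.0, 0.001]
contact_force: [-0.1, -0.6, -1.0]
gripper_width: 31.5
grasp_force: 59.7
[ 0.805  0.324 -0.261  0.    -0.985 -0.806] [483.8 272.7 190.4] [-7.069e-01  7.073e-01 -0.000e+00  5.000e-04]
```

View pics/c5.png

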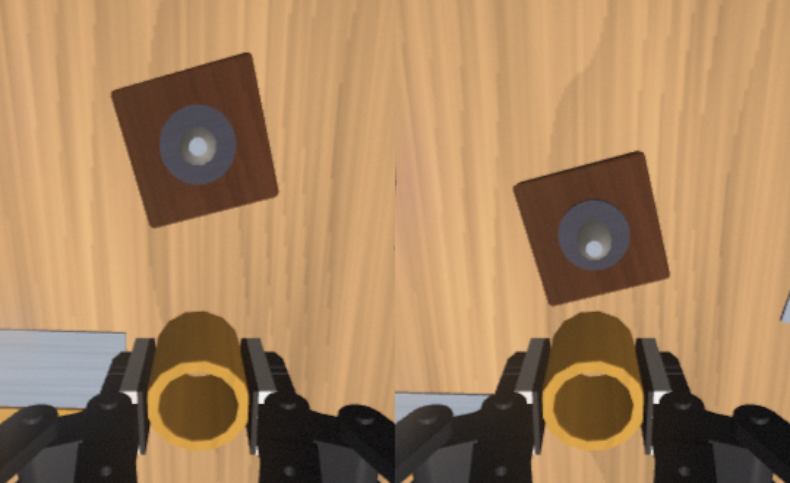

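The crops show the flange at about (255,98.5) in w4 and (256,161) in w5, the bright pin tip at (255,100)/(256,170), and the ferrule ring at (255,276).

```bash
cat > g.py <<'E'
from h import *
def flange(d,c,r=40):
    i=d['image'].astype(int); m=((i[...,0]-i[...,2]<8)).astype(np.uint8)*255; m=cv2.morphologyEx(m,cv2.MORPH_OPEN,np.ones((3,3)))
    k=np.zeros_like(m);k[c[1]-r:c[1]+r,c[0]-r:c[0]+r]=255; cs=max(cv2.findContours(m&k,0,cv2.CHAIN_APPROX_NONE)[0],key=cv2.contourArea)
    return cv2.fitEllipse(cv2.convexHull(cs))
def tip(d,c,r=20):
    g=d['image'][c[1]-r:c[1]+r,c[0]-r:c[0]+r].min(2); m=(g>140).astype(np.uint8); n,l,s,ce=cv2.connectedComponentsWithStats(m); i=1+np.argmax(s[1:,4]); return s[i,4],ce[i]+[c[0]-r,c[1]-r]
E
python3 - <<'E'
from g import *
a,b=load('w4'),load('w5')
f=flange(a,(255,98)),flange(b,(256,161)); t=tip(a,(255,100)),tip(b,(256,170));print(f,t)
print('fl',tri(ray(a,*f[0][0]),ray(b,*f[1][0])),plane(a,*f[0][0],30),plane(b,*f[1][0],30))
print('tip',tri(ray(a,*t[0][1]),ray(b,*t[1][1])),plane(a,*t[0][1],64),plane(b,*t[1][1],64))
for d,z,p in((a,189.6,(483.4,330.8)),(b,190.4,(483.8,272.7))):
    h=cv2.cvtColor(d['image'],cv2.COLOR_RGB2HSV); m=cv2.inRange(h,(16,120,120),(30,255,255)); m[:220]=0
    cs=max(cv2.findContours(m,0,cv2.CHAIN_APPROX_NONE)[0],key=cv2.contourArea);x,y,w,hh=cv2.boundingRect(cs);print('ring',x,y,w,hh,plane(d,x+w/2-.5,276,z+3.7)-[*p,z])
E
```

```text
(((254.69320678710938, 98.37519836425781), (51.451419830322266, 53.86698913574219), 178.5941162109375), ((255.5616455078125, 160.0657501220703), (47.791893005371094, 47.89191818237305), 110.0713119506836)) ((np.int32(136), array([255.32352941, 100.30147059])), (np.int32(104), array([256.15384615, 169.97115385])))
fl (array([484.3382084 , 255.78208045,  27.39435168]), [0.0, 0.0]) [484.35338496 255.74945765  30.        ] [484.33171891 255.20464315  30.        ]
tip (array([483.88673638, 256.82577881,  62.2490924 ]), [0.0, 0.0]) [483.89255457 256.79317063  64.        ] [483.8940743 256.3749173  64.       ]
ring 221 246 69 63 [ 1.17206759 -0.35759121  3.7       ]
ring 221 246 69 63 [ 1.13525758 -0.42646671  3.7       ]
```

```bash
python3 -m pendant '[[0.0167,0.0008,0,0,0,0,0.02],[0,0,0.02,0,0,0,0.02],[0,0,0.02,0,0,0,0.02],[0,0,0.02,0,0,0,0.02],[0,0,0.018,0,0,0,0.02],[0,0,0,0,0,0,0.02],[0,0,0,0,0,0,0.02],[0,0,0,0,0,0,0.02]]'
python3 -c "
from h import *
for k in range(3):
  s=arm.read_state();print(s['joints'].round(4),s['position'].round(1),s['ee_rot'].round(4))
  if k<2: arm.get_image('wrist')
b=snap('wrist','w6')['image']; c=snap('scene','s6')['image']
cv2.imwrite('pics/c6.png',np.hstack([cv2.resize(b[180:340,170:340],(425,400)),cv2.resize(c[110:200,240:330],(360,400))])[:,:,::-1])"
```

```text
clock: 7.85
position: [483.3, 256.5, 113.1]
ee_rot: [0.707, -0.707, 0.0, -0.001]
contact_force: [0.7, 0.1, -1.1]
gripper_width: 31.7
grasp_force: 59.7
[ 7.845e-01  4.017e-01 -3.720e-01  4.000e-04 -7.950e-01 -7.845e-01] [483.3 256.5 113.1] [ 7.072e-01 -7.070e-01  2.000e-04 -1.100e-03]
[ 7.845e-01  4.015e-01 -3.720e-01  3.000e-04 -7.949e-01 -7.845e-01] [483.3 256.5 113.2] [ 7.072e-01 -7.070e-01  1.000e-04 -1.200e-03]
[ 7.845e-01  4.015e-01 -3.722e-01  2.000e-04 -7.948e-01 -7.845e-01] [483.2 256.5 113.2] [ 7.072e-01 -7.070e-01  1.000e-04 -1.200e-03]
```

View pics/c6.png

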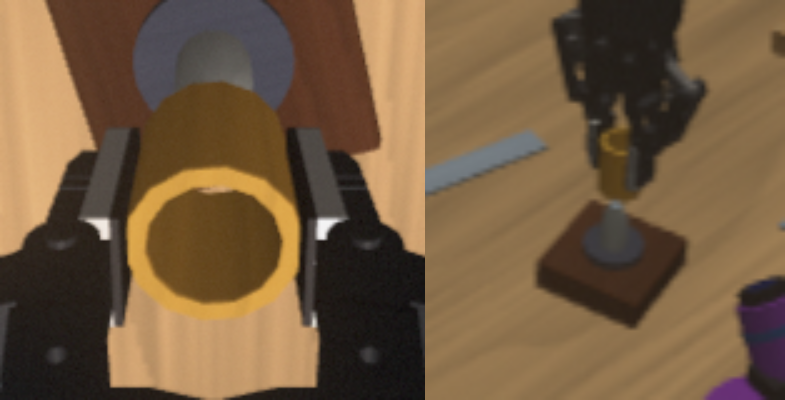

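The pin lies in line under the bore in both views (wrist: pin at crop (215,60) above ring (215,240); scene: tip directly beneath the ferrule). I'll lower it, watching the force.

```bash
python3 -m pendant '[[0.0003,0.0002,0.006,0,0,0,0.02],[0,0,0.006,0,0,0,0.02],[0,0,0.006,0,0,0,0.02],[0,0,0.006,0,0,0,0.02],[0,0,0.006,0,0,0,0.02],[0,0,0.004,0,0,0,0.02],[0,0,0,0,0,0,0.02]]'
python3 -m pendant '[[0,0,0.005,0,0,0,0.02],[0,0,0.004,0,0,0,0.02],[0,0,0.002,0,0,0,0.02],[0,0,0,0,0,0,0.02],[0,0,0,0,0,0,0.02]]'
```

```text
clock: 8.75
position: [482.1, 255.4, 77.1]
ee_rot: [-0.707, 0.707, 0.0, -0.001]
contact_force: [-0.0, 0.3, 0.1]
gripper_width: 31.5
grasp_force: 59.7
clock: 9.25
position: [482.5, 255.7, 67.0]
ee_rot: [-0.707, 0.707, -0.0, 0.0]
contact_force: [-0.0, -0.1, -1.3]
gripper_width: 31.4
grasp_force: 59.7
```

```bash
python3 -m pendant '[[0,0,0.001,0,0,0,0.02],[0,0,0,0,0,0,0.02],[0,0,0,0,0,0,0.02]]'; python3 -m pendant '[[0,0,0.001,0,0,0,0.02],[0,0,0,0,0,0,0.02],[0,0,0,0,0,0,0.02]]'
```

```text
clock: 9.55
position: [482.6, 255.9, 66.3]
ee_rot: [0.707, -0.707, 0.0, -0.0]
contact_force: [0.3, -0.6, -0.4]
gripper_width: 31.4
grasp_force: 59.9
clock: 9.85
position: [482.6, 255.9, 66.3]
ee_rot: [0.707, -0.707, 0.0, -0.0]
contact_force: [-3.1, -1.7, 7.5]
gripper_width: 31.8
grasp_force: 60.8
```

```bash
python3 -m pendant '[[0,0,0.001,0,0,0,0.02],[0,0,0,0,0,0,0.02],[0,0,0,0,0,0,0.02],[0,0,0,0,0,0,0.02],[0,0,0,0,0,0,0.02]]'
python3 -c "
from h import *
b=snap('wrist','w7')['image']; c=snap('scene','s7')['image']
cv2.imwrite('pics/c7.png',np.hstack([cv2.resize(b[150:340,170:340],(358,400)),cv2.resize(c[130:190,260:320],(400,400),interpolation=2)])[:,:,::-1])"
```

```text
clock: 10.35
position: [482.7, 255.9, 66.2]
ee_rot: [0.707, -0.707, 0.0, -0.001]
contact_force: [-3.8, -0.9, 13.1]
gripper_width: 31.2
grasp_force: 61.5
```

View pics/c7.png

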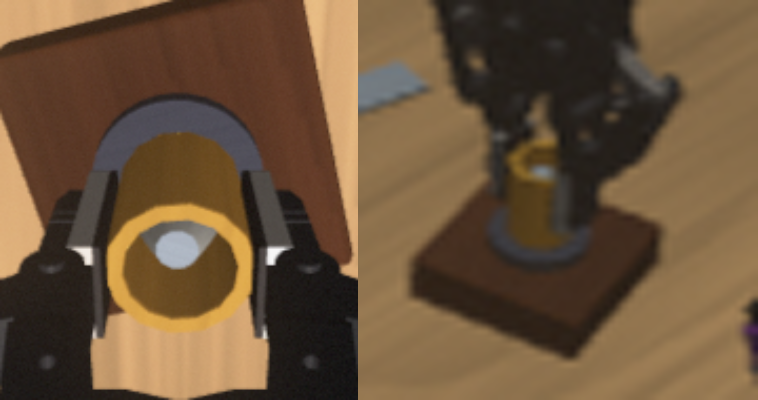

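Seated: the pin tip shows in the bore, the lower rim lies on the flange, contact is at 13 N, and TCP z is 66.3, as expected. Next I'll draw it off and look at the camera head from two places.

```bash
python3 -m pendant '[[0,0,-0.01,0,0,0,0.02],[0,0,-0.03,0,0,0,0.02],[0,0,-0.04,0,0,0,0.02],[0,0,-0.04,0,0,0,0.02],[0,0,-0.04,0,0,0,0.02],[0,0,-0.04,0,0,0,0.02],[0,0,0,0,0,0,0.02]]'
python3 -m pendant '[[0.026,-0.029,0,0,0,0,0.02],[0.026,-0.029,0,0,0,0,0.02],[0.026,-0.029,0,0,0,0,0.02],[0.026,-0.029,0,0,0,0,0.02],[0,0,0,0,0,0,0.02],[0,0,0,0,0,0,0.02]]'
python3 -c "
from h import *
snap('wrist','w8');print(arm.read_state()['position'])"
python3 -m pendant '[[0,-0.025,0,0,0,0,0.02],[0,-0.04,0,0,0,0,0.02],[0,-0.03,0,0,0,0,0.02],[0,0,0,0,0,0,0.02],[0,0,0,0,0,0,0.02]]'
python3 -c "
from h import *
b=snap('wrist','w9')['image'];a=load('w8')['image'];print(arm.read_state()['position'])
cv2.imwrite('pics/c9.png',np.hstack([cv2.resize(a[60:250,40:230],(400,400),interpolation=2),cv2.resize(b[60:250,150:340],(400,400),interpolation=2)])[:,:,::-1])"
```

```text
clock: 11.15
position: [484.9, 257.3, 271.0]
ee_rot: [0.707, -0.707, 0.001, -0.007]
contact_force: [0.6, 0.6, -0.4]
gripper_width: 31.6
grasp_force: 61.7
clock: 11.75
position: [598.3, 150.9, 262.6]
ee_rot: [-0.706, 0.708, 0.001, -0.001]
contact_force: [0.0, 0.4, -1.9]
gripper_width: 31.3
grasp_force: 61.7
[597.88708934 151.56237887 263.06794032]
clock: 12.3
position: [692.6, 152.7, 263.0]
ee_rot: [0.707, -0.707, -0.001, 0.001]
contact_force: [-0.9, -0.1, -1.2]
gripper_width: 31.8
grasp_force: 61.7
[692.32830425 152.60201416 263.64941983]
```

View pics/c9.png

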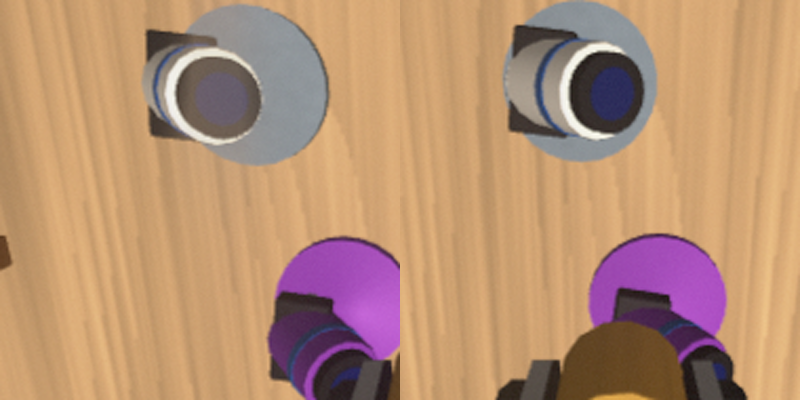

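View c9 shows the white camera (grey foot): lens disc centre at about (144,105) in w8 and (247,103) in w9, foot centre at about (158,100) and (235,98). The nearest purple look-alike is below it and is not meant. My picture budget is now used up, so I'll measure numerically from here.

```bash
cat > cam.py <<'E'
from h import *
def comp(m,c):
    n,l,s,ce=cv2.connectedComponentsWithStats(m); i=l[int(c[1]),int(c[0])]
    return (l==i).astype(np.uint8) if i else None
def lens(d,c):
    i=d['image'].astype(int); m=(i[...,:2].max(2)<115).astype(np.uint8); m=cv2.morphologyEx(m,cv2.MORPH_OPEN,np.ones((5,5)))
    q=comp(m,c); cs=max(cv2.findContours(q,0,1)[0],key=cv2.contourArea); return cv2.fitEllipse(cv2.convexHull(cs)),q.sum()
def foot(d,c,r):
    i=d['image'].astype(int); m=((i[...,2]-i[...,0]>6)&(i[...,1]>i[...,0])&(i[...,1]>85)).astype(np.uint8); k=np.zeros_like(m);k[max(0,c[1]-r):c[1]+r,max(0,c[0]-r):c[0]+r]=1
    m=cv2.morphologyEx(m&k,cv2.MORPH_OPEN,np.ones((3,3))); cs=max(cv2.findContours(m,0,1)[0],key=cv2.contourArea)
    h=cv2.convexHull(cs);return cv2.fitEllipse(h),cv2.minEnclosingCircle(h)
E
python3 - <<'E'
from cam import *
a,b=load('w8'),load('w9')
la,lb=lens(a,(143,104)),lens(b,(247,103));print(la,lb)
fa,fb=foot(a,(158,100),48),foot(b,(235,98),48);print(fa,fb)
L=tri(ray(a,*la[0][0]),ray(b,*lb[0][0]));print('lens',L)
F=tri(ray(a,*fa[0][0]),ray(b,*fb[0][0]));print('foot ell',F)
F2=tri(ray(a,*fa[1][0]),ray(b,*fb[1][0]));print('foot circ',F2)
for f in(F,F2):print(np.degrees(np.arctan2(L[0][1]-f[0][1],-(L[0][0]-f[0][0]))))
E
```

```text
(((143.36285400390625, 105.64906311035156), (36.15695571899414, 41.157432556152344), 122.00520324707031), np.uint64(1179)) (((247.93948364257812, 103.30310821533203), (35.509429931640625, 39.518856048583984), 178.30308532714844), np.uint64(1105))
(((177.4918212890625, 100.84564971923828), (31.159067153930664, 64.96061706542969), 177.41981506347656), ((172.5, 101.0), 33.03417205810547)) (((235.0485382080078, 97.85240173339844), (71.4835433959961, 74.78679656982422), 167.1080322265625), ((235.08251953125, 97.83009338378906), 37.5050048828125))
lens (array([699.78587349,  81.92137068, 106.03616394]), [0.0, 0.0])
foot ell (array([ 725.34518902,   81.11943976, -118.44302438]), [1.3, 1.3])
foot circ (array([722.79461712,  80.56698278, -78.47259478]), [1.2, 1.2])
1.7970821276833238
3.368774468282647
```

```bash
python3 - <<'E'
from cam import *
a,b,s,t=load('w8'),load('w9'),load('s0'),load('t0')
def foot2(d,c,r):
    # saturation: wood is strongly orange (R-B large), foot/post grey
    i=cv2.GaussianBlur(d['image'],(3,3),0).astype(int); m=((i[...,0]-i[...,2]<12)&(i[...,2]-i[...,1]<40)).astype(np.uint8)
    k=np.zeros_like(m);cv2.circle(k,c,r,1,-1); m&=k
    m=cv2.morphologyEx(m,cv2.MORPH_OPEN,np.ones((3,3))); h=cv2.convexHull(max(cv2.findContours(m,0,1)[0],key=cv2.contourArea)); return m,h
for n,d,c,r in(('w8',a,(158,100),46),('w9',b,(235,98),46),('t0',t,(232,154),20)):
    m,h=foot2(d,c,r); (u,v),R=cv2.minEnclosingCircle(h); x,y,w,hh=cv2.boundingRect(h)
    print(n,(round(u,1),round(v,1)),round(R,1),(x,y,w,hh),m.sum(),plane(d,u,v,6).round(1))
la,lb=lens(a,(143,104)),lens(b,(247,103))
print(plane(a,*la[0][0],110).round(1),plane(b,*lb[0][0],110).round(1))
print(a['image'][100,190],a['image'][80,165],a['image'][120,175],b['image'][70,235])
E
```

```text
w8 (157.7, 100.4) 38.4 (132, 63, 63, 75) 3201 [718.1  79.3   6. ]
w9 (235.1, 98.0) 37.6 (210, 61, 61, 75) 2432 [717.5  78.5   6. ]
t0 (231.2, 151.8) 16.5 (217, 137, 31, 32) 727 [717.7  82.8   6. ]
[698.3  81.8 110. ] [699.7  81.8 110. ]
[144 150 154] [145 149 152] [141 145 150] [141 149 155]
```

Lens is about (698,82,110) and foot about (717,79), so the line of sight is a ≈ (-0.567,0.086,0.819) and the focus about (647,89,184). The TCP goal is about (638,91,197). I'll back off 80 mm along that line first, tilt, check, then advance.

```bash
python3 -m pendant '[[0.0182,0.0332,0,0,0,0,0.02],[0.0182,0.0332,0,0,0,0,0.02],[0.0182,0.0332,0,0,0,0,0.02],[0,0,0,0,0,0,0.02],[0,0,0,3.46,0.525,0,0.02],[0,0,0,6.92,1.05,0,0.02],[0,0,0,6.92,1.05,0,0.02],[0,0,0,6.92,1.05,0,0.02],[0,0,0,6.92,1.05,0,0.02],[0,0,0,3.46,0.525,0,0.02],[0,0,0,0,0,0,0.02],[0,0,0,0,0,0,0.02]]'
cat > fin.py <<'E'
from cam import *
from scipy.spatial.transform import Rotation as R
import sys
s=arm.read_state();d=snap('wrist',sys.argv[1]);M=R.from_quat(s['ee_rot']).as_matrix();p=s['position']
print(s['clock'],s['joints'].round(3),p.round(1),'z',M[:,2].round(3),'ferrule c',(p+16.3*M[:,2]).round(1))
def px(X):
    c=R.from_quat(d['rotation']).inv().apply(np.array(X)-d['xyz']);return d['fx']*c[0]/c[2]+d['cx'],d['fy']*c[1]/c[2]+d['cy']
u=px((699.2,81.8,110));print('lens expected',u)
try:
    e,n=lens(d,u);print('lens seen',e,n)
except Exception as x:print('no',x)
i=d['image'].astype(int)
h=cv2.cvtColor(d['image'],cv2.COLOR_RGB2HSV);m=cv2.inRange(h,(112,60,20),(125,255,140));n,l,st,ce=cv2.connectedComponentsWithStats(m)
for k in range(1,n):
    if st[k,4]>80:print('dark blue',st[k],ce[k].round(1))
E
python3 fin.py w10
```

```text
clock: 13.55
position: [597.3, 91.3, 267.6]
ee_rot: [-0.675, 0.682, -0.23, 0.163]
contact_force: [1.9, 0.1, -0.4]
gripper_width: 31.6
grasp_force: 61.7
13.55 [ 0.467  0.137 -0.684  0.901 -0.425 -1.251] [597.3  91.3 267.6] z [ 0.533 -0.093 -0.841] ferrule c [606.   89.7 253.9]
lens expected (np.float64(253.23738365489518), np.float64(177.60816909596576))
lens seen ((255.1752166748047, 177.28884887695312), (29.58608627319336, 30.495656967163086), 160.95672607421875) 718
dark blue [268  38  24  26 478] [279.2  50.2]
dark blue [246 169  20  20 314] [255.4 178.3]
dark blue [280 297  17  17 156] [286.  306.2]
```

```bash
python3 -m pendant '[[0,0,0,0,0,0,0.02],[0,0,0,0,0,0,0.02],[0,0,0,0,0,0,0.02]]'; python3 fin.py w11
python3 - <<'E'
from cam import *
a,b,c=load('w8'),load('w9'),load('w11')
ls=[lens(a,(143,104))[0][0],lens(b,(247,103))[0][0],lens(c,(254,177))[0][0]]
print(tri(*[ray(d,*l) for d,l in zip((a,b,c),ls)]))
i=cv2.GaussianBlur(c['image'],(3,3),0).astype(int); m=((i[...,0]-i[...,2]<12)&(i[...,2]-i[...,1]<40)).astype(np.uint8)
k=np.zeros_like(m);cv2.circle(k,(253,165),60,1,-1);m&=k;m=cv2.morphologyEx(m,cv2.MORPH_OPEN,np.ones((3,3)))
cs=max(cv2.findContours(m,0,1)[0],key=cv2.contourArea);h=cv2.convexHull(cs);e=cv2.fitEllipse(h);print(e,cv2.boundingRect(h),plane(c,*e[0],6))
E
```

```text
clock: 13.9
position: [598.2, 92.1, 267.1]
ee_rot: [-0.676, 0.681, -0.23, 0.163]
contact_force: [0.0, 0.0, -0.7]
gripper_width: 31.0
grasp_force: 61.7
13.9 [ 0.466  0.139 -0.684  0.905 -0.423 -1.254] [598.2  92.1 267.1] z [ 0.533 -0.093 -0.841] ferrule c [606.9  90.6 253.4]
lens expected (np.float64(253.764824899239), np.float64(177.06220782778738))
lens seen ((255.73568725585938, 176.77403259277344), (29.710227966308594, 30.677696228027344), 169.43167114257812) 720
dark blue [269  36  24  27 485] [280.   49.1]
dark blue [246 168  21  20 314] [255.9 177.9]
dark blue [280 298  17  16 147] [286.3 306.4]
(array([699.82874745,  82.03765414, 105.30000956]), [0.2, 0.1, 0.3])
((276.4283447265625, 165.3350830078125), (62.9962043762207, 76.6594467163086), 75.98332977294922) (238, 133, 75, 62) [726.86237501  83.07321827   6.        ]
```

```bash
python3 -m pendant '[[0,0,0,2.3,0,0,0.02],[0,0,0,0,0,0,0.02],[0,0,0,0,0,0,0.02],[0,0,0,0,0,0,0.02]]'
cat > go.py <<'E'
from h import *
from scipy.spatial.transform import Rotation as R
s=arm.read_state();M=R.from_quat(s['ee_rot']);z=np.array([.567,-.086,-.819]);z/=np.linalg.norm(z)
m=M.as_matrix()[:,2];F=np.array([698,82,109.7])-90*z;f=s['position']+16.3*m
print('tool delta',M.inv().apply(F-f).round(1),'rot',np.degrees(M.inv().apply(np.cross(m,z))).round(2),'off',np.linalg.norm(F-f).round(1),'ferrule',f.round(1),'F',F.round(1),s['joints'].round(3),s['contact_force'].round(1))
E
python3 go.py
```

```text
clock: 14.35
position: [598.1, 91.6, 267.1]
ee_rot: [-0.672, 0.677, -0.244, 0.176]
contact_force: [-0.0, -0.3, -0.8]
gripper_width: 31.9
grasp_force: 61.7
tool delta [-7.3  7.2 80.1] rot [ 0.03 -0.39  0.  ] off 80.7 ferrule [607.3  90.1 253.8] F [647.   89.7 183.4] [ 0.418  0.128 -0.741  1.095 -0.362 -1.405] [-0.  -0.3 -0.8]
```

```bash
python3 -m pendant '[[-0.0036,0.0036,0.01,0,0,0,0.02],[-0.0036,0.0036,0.01,0,0,0,0.02],[0,0,0.01,0,0,0,0.02],[0,0,0.01,0,0,0,0.02],[0,0,0.01,0,0,0,0.02],[0,0,0.01,0,0,0,0.02],[0,0,0,0,0,0,0.02],[0,0,0,0,0,0,0.02],[0,0,0,0,0,0,0.02]]'
python3 go.py;python3 fin.py w12
```

```text
clock: 15.25
position: [626.2, 93.5, 213.7]
ee_rot: [-0.672, 0.676, -0.244, 0.177]
contact_force: [0.1, 0.8, -1.6]
gripper_width: 31.5
grasp_force: 61.7
tool delta [ 0.3  0.2 20.6] rot [-0.03 -0.37 -0.  ] off 20.6 ferrule [635.4  92.  200.4] F [647.   89.7 183.4] [ 0.213  0.229 -0.785  1.672 -0.213 -1.83 ] [ 0.1  0.8 -1.6]
15.25 [ 0.213  0.229 -0.785  1.672 -0.213 -1.83 ] [626.2  93.5 213.7] z [ 0.567 -0.092 -0.818] ferrule c [635.4  92.  200.4]
lens expected (np.float64(253.85308025492674), np.float64(187.758427238616))
lens seen ((256.3824462890625, 187.3624267578125), (36.80168151855469, 37.82494354248047), 173.1859130859375) 1104
dark blue [273  10  30  34 815] [287.5  26.5]
dark blue [244 177  26  24 476] [256.5 188.7]
```

q4 is nearing its limit (2.05) and q5 is near -0.16. I'll give back 2.5° of tilt (the tolerance is 11°), then advance the last 20 mm.

```bash
python3 -m pendant '[[0,0,0,-1.25,0,0,0.02],[0,0,0,-1.25,0,0,0.02],[0,0.0005,0.005,0,0,0,0.02],[0,0.0005,0.005,0,0,0,0.02],[0,0.0005,0.005,0,0,0,0.02],[0,0,0,0,0,0,0.02],[0,0,0,0,0,0,0.02],[0,0,0,0,0,0,0.02]]'
python3 go.py;python3 fin.py w13
```

```text
clock: 16.1
position: [632.7, 91.9, 200.1]
ee_rot: [-0.676, 0.681, -0.229, 0.162]
contact_force: [0.6, 0.2, -1.5]
gripper_width: 31.5
grasp_force: 61.7
tool delta [ 0.2 -3.2  5.6] rot [ 2.48 -0.37 -0.  ] off 6.4 ferrule [641.3  90.4 186.4] F [647.   89.7 183.4] [ 0.271  0.261 -0.76   1.46  -0.236 -1.673] [ 0.6  0.2 -1.5]
16.1 [ 0.271  0.261 -0.76   1.46  -0.236 -1.673] [632.7  91.9 200.1] z [ 0.531 -0.093 -0.842] ferrule c [641.3  90.4 186.4]
lens expected (np.float64(245.0914113868804), np.float64(193.47970726485198))
lens seen ((256.14013671875, 368.38287353515625), (387.8629150390625, 511.5999450683594), 91.07252502441406) 41549
dark blue [263   4  33  37 931] [279.2  22.2]
dark blue [235 182  27  26 534] [247.8 194.5]
```

```bash
python3 -m pendant '[[0,-0.001,0.003,0.5,0,0,0.02],[0,-0.001,0.0025,0.5,0,0,0.02],[0,0,0,0,0,0,0.02],[0,0,0,0,0,0,0.02],[0,0,0,0,0,0,0.02],[0,0,0,0,0,0,0.02],[0,0,0,0,0,0,0.02],[0,0,0,0,0,0,0.02]]'
python3 go.py;python3 fin.py w14
python3 - <<'E'
from cam import *
a,b,c,d=[load(x) for x in('w8','w9','w11','w14')]
def bl(d,c,r=25):
    h=cv2.cvtColor(d['image'],cv2.COLOR_RGB2HSV);m=cv2.inRange(h,(112,60,20),(125,255,140));k=np.zeros_like(m);cv2.circle(k,c,r,255,-1);n,l,st,ce=cv2.connectedComponentsWithStats(m&k);return ce[1+np.argmax(st[1:,4])]
ps=[bl(a,(143,104)),bl(b,(249,103)),bl(c,(256,178)),bl(d,(248,195))];print(ps)
print(tri(*[ray(x,*p) for x,p in zip((a,b,c,d),ps)]))
i=d['image'];h=cv2.cvtColor(i,cv2.COLOR_RGB2HSV);m=cv2.inRange(h,(16,120,120),(30,255,255));m[:220]=0
print('ring',cv2.boundingRect(max(cv2.findContours(m,0,1)[0],key=cv2.contourArea)))
E
```

```text
clock: 16.95
position: [637.3, 91.4, 196.1]
ee_rot: [-0.675, 0.679, -0.235, 0.168]
contact_force: [-0.4, -0.1, -0.5]
gripper_width: 31.6
grasp_force: 61.7
tool delta [ 0.2 -1.2 -0.3] rot [ 1.52 -0.38 -0.  ] off 1.3 ferrule [646.2  89.9 182.5] F [647.   89.7 183.4] [ 0.207  0.269 -0.767  1.657 -0.206 -1.815] [-0.4 -0.1 -0.5]
16.95 [ 0.207  0.269 -0.767  1.657 -0.206 -1.815] [637.3  91.4 196.1] z [ 0.545 -0.093 -0.833] ferrule c [646.2  89.9 182.5]
lens expected (np.float64(249.1401047323595), np.float64(195.8203127768943))
lens seen ((254.73602294921875, 393.9786376953125), (430.3942565917969, 518.5355834960938), 75.88200378417969) 41115
dark blue [269   2  33  37 982] [285.1  20. ]
dark blue [239 184  27  26 558] [251.9 196.8]Traceback (most recent call last):
  File "<stdin>", line 5, in <module>
  File "<stdin>", line 4, in bl
    return _wrapfunc(a, 'argmax', axis=axis, out=out, **kwds)
    return bound(*args, **kwds)
ValueError: attempt to get argmax of an empty sequence
```

```bash
python3 - <<'E'
from h import *
from scipy.spatial.transform import Rotation as R
def px(d,X):
    c=R.from_quat(d['rotation']).inv().apply(np.array(X)-d['xyz']);return np.array([d['fx']*c[0]/c[2]+d['cx'],d['fy']*c[1]/c[2]+d['cy']])
s,b=load('s0'),load('w9');L=np.array([699,82,109])
# blue band pixels of the head in both views
for n,d,c,r in(('s0',s,(309,217),12),('w9',b,(225,103),26)):
    i=d['image'].astype(int);m=((i[...,2]-i[...,0]>30)&(i[...,2]>70)).astype(np.uint8);k=np.zeros_like(m);cv2.circle(k,c,r,1,-1);ys,xs=np.nonzero(m&k)
    print(n,len(xs),xs.mean(),ys.mean(),xs.min(),xs.max(),ys.min(),ys.max())
for az in(-5,0,5,8.6,12,17,22):
    t=np.radians(az);a=np.array([-.5736*np.cos(t),.5736*np.sin(t),.819])
    for n,d in(('s0',s),('w9',b)):
        v=px(d,L-45*a)-px(d,L);print(az,n,'axis angle',np.degrees(np.arctan2(v[1],v[0])).round(1),px(d,L).round(1),px(d,L-20*a).round(1),px(d,L-63*a).round(1))
E
```

```text
s0 6 312.0 216.33333333333334 310 314 215 217
w9 312 235.3397435897436 102.2275641025641 215 251 78 124
-5 s0 axis angle 65.6 [304.2 207.1] [307.3 213.9] [313.8 228.3]
-5 w9 axis angle 177.3 [248.8 103.5] [237. 104.] [215.9 105. ]
0 s0 axis angle 68.0 [304.2 207.1] [307.  214.1] [313.  228.9]
0 w9 axis angle -177.4 [248.8 103.5] [237.  102.9] [215.6 102. ]
5 s0 axis angle 70.4 [304.2 207.1] [306.7 214.3] [312.2 229.5]
5 w9 axis angle -172.1 [248.8 103.5] [237.  101.8] [215.6  98.9]
8.6 s0 axis angle 72.2 [304.2 207.1] [306.5 214.4] [311.5 229.9]
8.6 w9 axis angle -168.3 [248.8 103.5] [237.1 101. ] [215.8  96.6]
12 s0 axis angle 73.9 [304.2 207.1] [306.3 214.5] [310.9 230.2]
12 w9 axis angle -164.7 [248.8 103.5] [237.2 100.3] [216.1  94.5]
17 s0 axis angle 76.6 [304.2 207.1] [306.  214.6] [309.8 230.7]
17 w9 axis angle -159.5 [248.8 103.5] [237.4  99.2] [216.7  91.5]
22 s0 axis angle 79.3 [304.2 207.1] [305.6 214.7] [308.7 231.1]
22 w9 axis angle -154.3 [248.8 103.5] [237.8  98.2] [217.6  88.5]
```

The head's axis in both views fits an azimuth of 6–9°, matching my 8.6°, so the ferrule sits within a few mm and about 2° of the goal. It is steady in the gripper, so I'm handing in.

```bash
python3 -c "
from bench import arm
s=arm.read_state();print(s['clock'],abs(s['joint_vel']).max(),s['grasp_force'])
print(arm.job_done())"
```

```text
17.0 0.004175426339490164 61.66582488454878
the job is handed in; nothing more can be done
None
```

The job is handed in, but no verdict came back: the ferrule was seated flat on the gauge shoulder, drawn off, and is now held steady (62 N grip) an estimated few mm and about 2° from the camera's focus and line of sight.

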